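Undock the used forearm trainer and hold it up

ROBOT

A 7-joint arm with a two-finger parallel gripper is mounted at the origin on the work surface. World frame = base frame: x ahead of the robot, y to its left, z up, the work surface at z = 0. Lengths are in m, angles in rad, forces in N, time in s.
With the tool pointing down it reaches from about 0.4 to 0.9 m from the base axis. Payload 5.6 kg.
Tool frame: the origin (TCP) lies midway between the tips of the shut fingers; the grasp point (between the pads) lies 19 mm behind it (manip.grasp_offset is the distance from the TCP to the grasp point, in m); z points along the fingers, y is the direction in which the jaws open and shut (so a half turn about z gives the same grasp; the last joint's range is limited). The gripper opens to 92 mm and grips with 3 to 60 N. Pads are 20 mm wide; open, the fingers measure 128 mm over their backs; the gripper's body (75 mm by 189 mm) begins 69 mm behind the grasp point.
Start: joints at [-1.156, 0.468, -0.012, 1.603, 0.006, 1.071, -0.056], TCP at [0.287, 0.583, 0.19] pointing down, gripper open.
Joint ranges: [-2.53, 2.53], [-0.31, 2.02], [-1.57, 1.55], [0.28, 2.44], [-1.29, 4.43], [0.15, 1.84], [-2.92, 2.92]. Speed limits (rad/s): [2.57, 2.57, 3.14, 3.14, 3.14, 3.14, 3.14].

INTERFACE

Orientations are given as [roll, pitch, yaw] about the fixed x, y, z axes, in that order (R = Rz(yaw) Ry(pitch) Rx(roll)).
In Python, from rig import observe, viewer, manip gives the robot as it stands.
- The arm moves only by the tool apply_moves, never from a script. Its argument "series" is text: rows parted by semicolons, each of 7 numbers parted by spaces: the shift along the tool's x, y, z in cm, then the turn, a rotation vector about the tool's x, y, z in rad, then the opening in per cent of the stroke, from 0 (shut) to 100 (fully open). In form: dx dy dz wx wy wz grip; .... A call has exactly 10 rows; each row shifts and turns the commanded pose from where the row before left it, along the tool's axes as they then stand; what a row does not reach is not made up. A row lasts 1/12 s, in which the tool goes at most 41.7 mm and 7.16 degrees, less where a joint would pass 70% of its speed; a pose out of reach is approached as far as the arm can. A call with a gripper value outside its range is refused whole. The fingers move at their own pace and stop on an object; the grip force is fixed at half the most. Time passes only in rows, so rows that do not move let the fingers close, or fill a call up. It gives the time, the measured TCP pose, the force and the opening at its end, in the units of the state.
- observe(): the state, without advancing time (a new reading comes with each control period).
- viewer.capture(name): name is "side" or "top"; returns the picture (420x560x3 uint8, red, green, blue); there is no depth.
- viewer.get_calibration(name): a dict with "K" (3x3 intrinsics, pixels), "cam_to_world" (4x4, takes a point from camera to world coordinates). Camera axes: x right, y down, z forward; pixel columns grow to the right and rows downward; lengths in m; the calibration is good to about 2 mm. A picture is of the moment at which its call begins. get_calibration takes no time and is no camera call.
- manip.finish_job(): hands the job in, once; it reports no verdict.
The state is a dict: "time": time; "joints": joint angles; "dq": joint speeds; "effort": joint torques, N m; "eef_pos": TCP position; "tcp_rot": TCP orientation; "contact_force": force on the tool from outside, world axes, zero at the start; "moment": the same for the moment, N m; "width": finger opening in m.
Only numpy, scipy, OpenCV 4.12 (cv2) and the standard library are available. Lean on these libraries where they do the work, as an engineer would, in place of code of your own. Each camera call takes 0.05 s, during which the arm holds its last target. There are 200 camera calls.

TASK

Two blood-draw practice forearms are docked on ball mounts. Take the one that has the red-capped tube in the holder on its base: pull its orange latch tab sideways against the spring, lift the wrist off the ball and raise it at least 8 cm, and finish while still holding it up there, steady, so that I can change the tubing beneath. Leave the other forearm docked and latched, and do not shift or tip the tubes or anything else on the bench.

Things in the scene. Friction and masses are not known exactly. Their poses are not given: they have to be found in the camera images.
- station_l: left trainer (both alike), fixed, blue base plate 340 x 100 x 12 mm. Origin on the bench under its ball; own x from ball to elbow, own y sideways to the latch tab, z up. In this frame (mm): ball 30 across, centre (0, 0, 85); elbow hinge axis along y through (240, 0, 95); skin-coloured forearm between, 54 to 86 wide, top at 160; dark steel coupler 50 x 50 over the ball, top at 112
- handle_l (a point): grip point of the left latch: upright orange tab, 12 mm thick along the trainer's y, 30 wide along x, top 145 and foot 61 mm above the bench. Point: mid-tab, 20 mm below its top, (0, 80, 125) mm in the trainer's frame when latched. A rod 67 mm above the bench joins it to the coupler (49 mm gap for a finger above it). The tab rides on the forearm: lifting it lifts the forearm
- elbow_l (a point): centre of the left trainer's elbow hinge, about which the forearm swings up; 240 mm from the ball, 95 mm above the bench
- holder_l (a point): mouth of the tube holder on the left trainer's base (grey block 36 x 36 mm, on the side away from the latch), 47 mm above the bench
- forearm_l (a joint): how far the left forearm is raised about its elbow, rad: 0 docked on the ball, up to 0.8; 0.3 raises the wrist by about 71 mm. It falls back if let go; forearm mass about 0.6 kg (varies), so about 3 to 5 N at the wrist
- latch_l (a joint): how far the left latch tab is pulled out along the trainer's +y, m: 0 latched, 0.032 the stop. Spring pulls it back, 2.4 N at 0 rising to 7.5 N at the stop. The fork on it lies under the ball and blocks the lift until pulled out about 0.026; once the coupler has been lifted 30 mm the latch may be in either position. Grip the tab firmly (about 40 N)
- station_r: right trainer (both alike), fixed, grey base plate 340 x 100 x 12 mm. Origin on the bench under its ball; own x from ball to elbow, own y sideways to the latch tab, z up. In this frame (mm): ball 30 across, centre (0, 0, 85); elbow hinge axis along y through (240, 0, 95); skin-coloured forearm between, 54 to 86 wide, top at 160; dark steel coupler 50 x 50 over the ball, top at 112
- handle_r (a point): grip point of the right latch: upright orange tab, 12 mm thick along the trainer's y, 30 wide along x, top 145 and foot 61 mm above the bench. Point: mid-tab, 20 mm below its top, (0, 80, 125) mm in the trainer's frame when latched. A rod 67 mm above the bench joins it to the coupler (49 mm gap for a finger above it). The tab rides on the forearm: lifting it lifts the forearm
- elbow_r (a point): centre of the right trainer's elbow hinge, about which the forearm swings up; 240 mm from the ball, 95 mm above the bench
- holder_r (a point): mouth of the tube holder on the right trainer's base (grey block 36 x 36 mm, on the side away from the latch), 47 mm above the bench
- forearm_r (a joint): how far the right forearm is raised about its elbow, rad: 0 docked on the ball, up to 0.8; 0.3 raises the wrist by about 71 mm. It falls back if let go; forearm mass about 0.6 kg (varies), so about 3 to 5 N at the wrist
- latch_r (a joint): how far the right latch tab is pulled out along the trainer's +y, m: 0 latched, 0.032 the stop. Spring pulls it back, 2.4 N at 0 rising to 7.5 N at the stop. The fork on it lies under the ball and blocks the lift until pulled out about 0.026; once the coupler has been lifted 30 mm the latch may be in either position. Grip the tab firmly (about 40 N)
- tube_red: sample tube with a red cap, dark red filling, 16 mm across, 100 mm tall (cap 21 mm across), upright in the holder of one of the trainers, its cap top 117 mm above the bench; origin at its foot
- tube_green: sample tube with a green cap, pale filling, 16 mm across, 100 mm tall (cap 21 mm across), upright in the holder of one of the trainers, its cap top 117 mm above the bench; origin at its foot
- tube_rack: bystander: white open tray 140 x 220 mm, 95 mm high, packed with red- and green-capped tubes, on the robot's right; origin under its centre
- spray_1: bystander: white spray bottle with blue label, 60 mm across, 176 mm high, near right of the robot; origin under its centre
- supply_tray: bystander: shallow white tray 200 x 150 mm with packets in it, 50 mm high, on the robot's left; origin under its centre
- swab_box: bystander: small white carton 60 x 40 x 30 mm with a blue stripe, between the two trainers near the robot; origin under its centre

How it is judged:
On the way, in this order (a step that is already met when the one before it is completed fails the run):
1. the latch of the trainer with the red-capped tube is pulled out (over 20 mm) with the forearm still down on the ball (under 0.08 rad) (((horizontal distance between tube_red and holder_l below 0.03 m and value of joint latch_l above 0.02 m and value of joint forearm_l below 0.08 rad) or (horizontal distance between tube_red and holder_r below 0.03 m and value of joint latch_r above 0.02 m and value of joint forearm_r below 0.08 rad))), for 0.05 s.
2. its forearm is lifted off the ball and raised (((horizontal distance between tube_red and holder_l below 0.03 m and value of joint forearm_l above 0.27 rad) or (horizontal distance between tube_red and holder_r below 0.03 m and value of joint forearm_r above 0.27 rad))), for 0.2 s.
At the end, for the whole second after the job is handed in: The forearm whose base holds the red-capped tube is raised by more than 0.27 rad (wrist about 64 mm up), still (under 0.05 rad/s), carried by the gripper's fingers (more than 1 N); the other forearm is docked (under 0.02 rad) and its latch home (under 4 mm); both tubes upright in their holders (((horizontal distance between tube_red and holder_l below 0.03 m and value of joint forearm_l above 0.27 rad and velocity of joint forearm_l between -0.05 and 0.05 rad/s and contact force between the fingers and station_l above 1 N and value of joint forearm_r below 0.02 rad and value of joint latch_r below 0.004 m) or (horizontal distance between tube_red and holder_r below 0.03 m and value of joint forearm_r above 0.27 rad and velocity of joint forearm_r between -0.05 and 0.05 rad/s and contact force between the fingers and station_r above 1 N and value of joint forearm_l below 0.02 rad and value of joint latch_l below 0.004 m)) and angle between each of tube_red, tube_green's own z axis and vertical below 0.25 rad); the arm keeps its last pose, push and grip.
It fails at once if the trainer with the green-capped tube was unlatched or lifted ((horizontal distance between tube_green and holder_l below 0.03 m and (value of joint latch_l above 0.012 m or value of joint forearm_l above 0.04 rad)) or (horizontal distance between tube_green and holder_r below 0.03 m and (value of joint latch_r above 0.012 m or value of joint forearm_r above 0.04 rad))).
It fails at once if a sample tube was pulled out, shifted by 20 mm or tipped (distance of any of tube_red, tube_green from where it was at the start of the episode above 0.02 m or angle between any of tube_red, tube_green's own z axis and vertical above 0.35 rad).
It fails at once if a bystander was shifted by more than 30 mm or tipped (distance of any of tube_rack, spray_1, supply_tray, swab_box from where it was at the start of the episode above 0.03 m or angle between any of tube_rack, spray_1, supply_tray, swab_box's own z axis and vertical above 0.4 rad).
It also fails if it takes over 38 s, if anything falls off the work surface, if the arm or the gripper's body presses on something with over 40 N, if the wrist force passes 120 N, or if a joint passes its speed limit or range.

## Working session

There is one attempt and no reset: what is moved stays moved. The work goes in short steps, Python scripts to look and compute and a tool call to move; the robot and the scene stay as the last step left them, time stands still between calls to the robot, and variables do not carry over. Pictures are saved under pics/ and viewed, about 8 in all and at most 12, crops included, and the job is handed in when it is done.

Besides the shell and the picture viewer there is one more tool, called as name(argument=value, ...) on one line, values as JSON. apply_moves: Moves the arm, as the interface text tells. Its arguments: {"type":"object","properties":{"series":{"type":"string"}},"required":["series"]}

```bash
mkdir -p pics; python3 - <<'E'
from rig import observe, viewer, manip
import cv2
for n in("top","side"):
    cv2.imwrite(f"pics/{n}0.png",viewer.capture(n)[:,:,::-1])
    c=viewer.get_calibration(n);print(n,c["K"],c["cam_to_world"])
s=observe();print(s);print(manip.grasp_offset)
E
```

```text
top [[499.23680826   0.         278.3444007 ]
 [  0.         499.23680826 209.92401364]
 [  0.           0.           1.        ]] [[-2.27469085e-02 -9.89918337e-01  1.39800803e-01  3.09396550e-01]
 [-9.99740691e-01  2.26720479e-02 -2.12827172e-03 -4.72689454e-03]
 [-1.06275531e-03 -1.39812963e-01 -9.90177361e-01  1.62057183e+00]
 [ 0.00000000e+00  0.00000000e+00  0.00000000e+00  1.00000000e+00]]
side [[541.7046286    0.         284.25652888]
 [  0.         541.7046286  207.21689029]
 [  0.           0.           1.        ]] [[ 0.82606476 -0.32077092  0.46338216 -0.3430181 ]
 [-0.56314157 -0.50205902  0.6563599  -1.27917058]
 [ 0.02210402 -0.80314554 -0.5953727   1.24520935]
 [ 0.          0.          0.          1.        ]]
{'time': 0.1, 'joints': array([-1.15598953,  0.46831235, -0.01158105,  1.6035098 ,  0.005973  ,
        1.07141211, -0.05628745]), 'dq': array([-8.31023998e-05, -2.57163718e-03, -1.29085251e-03, -2.80871937e-03,
        6.88060883e-04, -9.27217159e-04,  5.38132473e-04]), 'effort': array([ 1.13512328e-03, -5.21649349e+01, -1.24886498e-02, -2.44373256e+01,
       -5.67594403e-02,  1.39708113e-02,  2.55048838e-05]), 'eef_pos': array([0.28710839, 0.58252961, 0.18962954]), 'tcp_rot': array([-3.13998873e+00,  1.01973103e-04,  2.68370155e+00]), 'contact_force': array([-0.26049196, -1.12343494, -0.35456774]), 'moment': array([ 0.00249561, -0.03719361,  0.00287231]), 'width': 0.09175640040082524}
0.0187
```

View pics/top0.png

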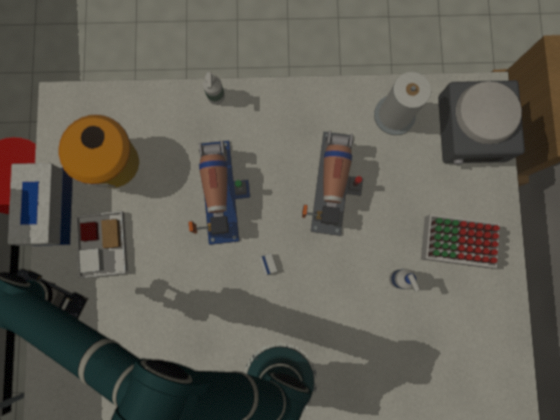

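View pics/side0.png

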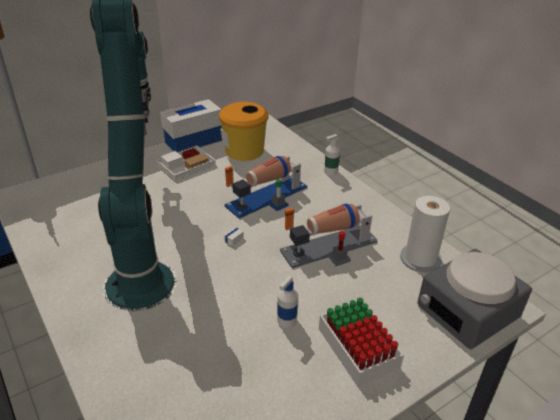

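The red-capped tube, at top (358,181) and side (341,240), sits on the grey right trainer. Its orange tab is at top (306,211) and side (290,217). Next I'll zoom in on both.

```bash
cat > h.py <<'E'
import numpy as np, cv2
from rig import observe, viewer, manip
def cal(n):
    c=viewer.get_calibration(n); return c["K"],c["cam_to_world"]
def px(n,p):
    K,T=cal(n); q=T[:3,:3].T@(np.asarray(p,float)-T[:3,3]); return (K@q)[:2]/q[2]
def atz(n,u,v,z):
    K,T=cal(n); d=T[:3,:3]@np.linalg.solve(K,[u,v,1]); return T[:3,3]+d*(z-T[2,3])/d[2]
def orange(im):
    h=cv2.cvtColor(im,cv2.COLOR_RGB2HSV); return cv2.inRange(h,(6,170,90),(14,255,255))
E
python3 - <<'E'
from h import *
a=cv2.imread("pics/top0.png");b=cv2.imread("pics/side0.png")
A=cv2.resize(a[120:245,290:380],None,fx=4.4,fy=4.4,interpolation=cv2.INTER_CUBIC)
B=cv2.resize(b[195:270,275:385],None,fx=3.6,fy=3.6,interpolation=cv2.INTER_CUBIC)
C=np.zeros((550,800,3),np.uint8);C[:A.shape[0],:A.shape[1]]=A;C[:B.shape[0],400:400+B.shape[1]]=B
cv2.imwrite("pics/z0.png",np.clip(C*1.4,0,255).astype(np.uint8))
for n,im,r in(("top",a,(200,225,295,318)),("side",b,(200,235,278,300))):
    m=orange(im[r[0]:r[1],r[2]:r[3],::-1]);v,u=np.nonzero(m)
    print(n,len(u),u.mean()+r[2],v.mean()+r[0],u.min()+r[2],u.max()+r[2],v.min()+r[0],v.max()+r[0])
E
```

```text
top 14 304.57142857142856 209.92857142857142 304 305 206 213
side 111 288.9099099099099 218.2972972972973 286 293 208 228
```

View pics/z0.png

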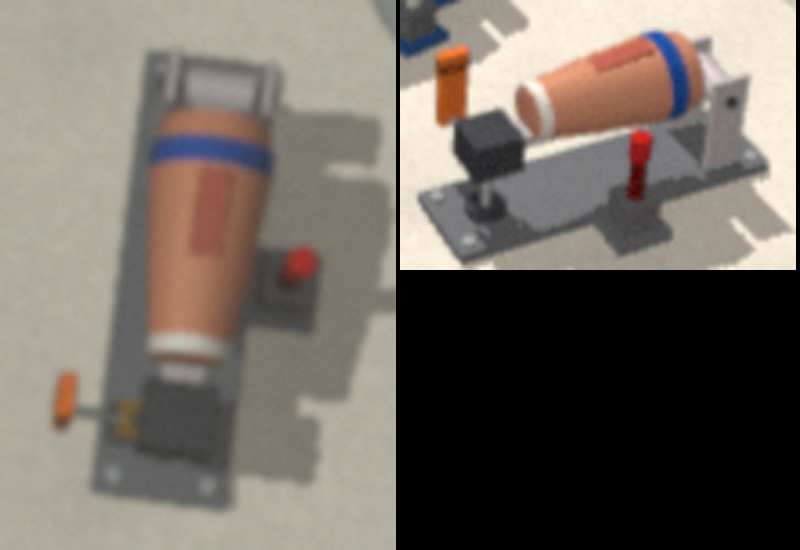

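```bash
cat >> h.py <<'E'
E
python3 - <<'E'
from h import *
from scipy.optimize import least_squares
f=lambda u,v:(290+u/4.4,120+v/4.4); g=lambda u,v:(275+(u-400)/3.6,195+v/3.6)
obs=[("top",(1,1,.012),f(148,50)),("top",(1,-1,.012),f(282,60)),("top",(-1,1,.012),f(92,490)),("top",(-1,-1,.012),f(230,508)),
("side",(-1,1,.012),g(418,192)),("side",(-1,-1,.012),g(466,262)),("side",(1,-1,.012),g(768,166)),
("top",(0,.08,.145),f(69,384)),("side",(0,.08,.145),g(453,52))]
def W(p,m):
    x,y,t,cx=p; a,b,z=m
    if abs(a)==1:a,b=cx+.17*a,.05*b
    c,s=np.cos(t),np.sin(t);return [x+c*a-s*b,y+s*a+c*b,z]
res=lambda p:np.concatenate([px(n,W(p,m))-o for n,m,o in obs])
r=least_squares(res,[.52,-.13,0,.1],loss="soft_l1");p=r.x
print(p.round(4));print(res(p).reshape(-1,2).round(1))
print("tab",np.round(W(p,(0,.08,.125)),4),"red cap top",atz("top",*f(300,262),.117).round(3))
for n,m in(("left tab",(190,226)),):print(atz("top",*m,.14))
print("swab",atz("top",269,264,.03),"spray",atz("top",404,279,.1))
E
```

```text
[ 0.5098 -0.1701 -0.1564  0.1166]
[[ 0.1 -1.1]
 [-0.5  0.5]
 [ 0.1 -0.2]
 [-0.5 -0.2]
 [-0.6  0.9]
 [-1.3 -0.4]
 [ 0.8 -0.4]
 [ 0.5  0.5]
 [ 0.8  0.6]]
tab [ 0.5223 -0.091   0.125 ] red cap top [ 0.61  -0.255  0.117]
[0.47606406 0.25657479 0.14      ]
swab [0.36161063 0.02539792 0.03      ] spray [ 0.3050406  -0.38212014  0.1       ]
```

Fit residuals are about 1 px. The tab is at (0.522, -0.091) and the trainer yaw is -0.156. I'll rise and turn first, then travel across.

apply_moves(series="0 0 -4 0 0 -0.1 100;0 0 -4 0 0 -0.1 100;0 0 -4 0 0 -0.1 100;-1.7 -3.1 0 0 0 0 100;-1.7 -3.1 0 0 0 0 100;-1.7 -3.1 0 0 0 0 100;-1.7 -3.1 0 0 0 0 100;-1.7 -3.1 0 0 0 0 100;-1.7 -3.1 0 0 0 0 100;-1.7 -3.1 0 0 0 0 100")

```text
time: 0.93
eef_pos: [0.3709, 0.3481, 0.3102]
tcp_rot: [-3.141, -0.0, 2.984]
contact_force: [0.5, 0.4, 1.2]
width: 0.0918
```

apply_moves(series="-1.7 -3.1 0 0 0 0 100;-1.7 -3.1 0 0 0 0 100;-1.7 -3.1 0 0 0 0 100;-1.7 -3.1 0 0 0 0 100;-1.7 -3.1 0 0 0 0 100;-1.7 -3.1 0 0 0 0 100;-1.7 -3.1 0 0 0 0 100;-1.7 -3.1 0 0 0 0 60;-1.7 -3.1 0 0 0 0 60;0 0 0 0 0 0 60")

```text
time: 1.77
eef_pos: [0.4794, 0.0431, 0.3106]
tcp_rot: [-3.139, 0.001, 2.973]
contact_force: [-0.1, -0.1, 0.1]
width: 0.0739
```

apply_moves(series="-1.3 -2.5 0 0 0 -0.01 60;-1.3 -2.5 0 0 0 0 60;-1.3 -2.5 0 0 0 0 55;-1.3 -2.5 0 0 0 0 55;-1.3 -2.5 0 0 0 0 55;0 0 2 0 0 0 55;0 0 3 0 0 0 55;0 0 3 0 0 0 55;0 0 2 0 0 0 55;0 0 0 0 0 0 55")

```text
time: 2.6
eef_pos: [0.5203, -0.0822, 0.2062]
tcp_rot: [-3.14, -0.008, 2.994]
contact_force: [-0.4, 0.1, -0.2]
width: 0.0507
```

```bash
python3 - <<'E'
from h import *
s=observe();print(s["eef_pos"],s["tcp_rot"],s["joints"].round(2),s["width"])
a=viewer.capture("top")[:,:,::-1];b=viewer.capture("side")[:,:,::-1]
A=cv2.resize(a[150:260,270:370],None,fx=4,fy=4,interpolation=cv2.INTER_CUBIC)
B=cv2.resize(b[150:260,240:340],None,fx=4,fy=4,interpolation=cv2.INTER_CUBIC)
cv2.imwrite("pics/z1.png",np.clip(np.hstack([A,B])*1.4,0,255).astype(np.uint8))
e=s["eef_pos"];print(px("top",e),px("side",e),"tabtop",px("side",(.5223,-.091,.145)))
E
```

```text
[ 0.52028562 -0.08220012  0.20619231] [-3.14032577 -0.00843177  2.99368808] [-0.28  0.25  0.44  1.9  -0.12  1.02  1.64] 0.050728737477298676
[304.23218856 205.46591926] [289.09461908 194.18962018] tabtop [290.56548179 210.02815905]
```

View pics/z1.png

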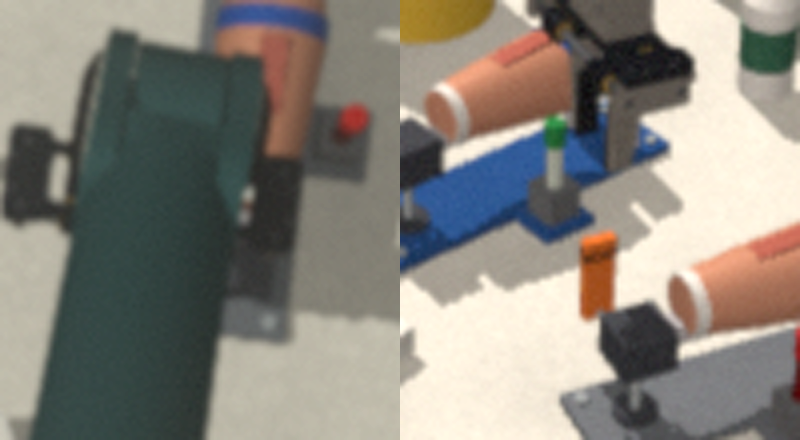

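apply_moves(series="-0.3 -0.8 0 0 0 0.01 52;0 0 0 0 0 0 52;0 0 1.5 0 0 0 52;0 0 1.5 0 0 0 52;0 0 1.5 0 0 0 52;0 0 1.5 0 0 0 52;0 0 1.5 0 0 0 52;0 0 1.2 0 0 0 52;0 0 1.2 0 0 0 52;0 0 0 0 0 0 52")

```text
time: 3.53
eef_pos: [0.5244, -0.0912, 0.11]
tcp_rot: [-3.141, -0.002, 2.984]
contact_force: [-1.5, 0.6, -1.6]
width: 0.0477
```

```bash
python3 - <<'E'
from h import *
s=observe();print(s["eef_pos"],s["tcp_rot"],s["width"],s["contact_force"])
b=viewer.capture("side")[:,:,::-1]
cv2.imwrite("pics/z2.png",np.clip(cv2.resize(b[150:270,240:360],None,fx=4,fy=4,interpolation=cv2.INTER_CUBIC)*1.4,0,255).astype(np.uint8))
E
```

```text
[ 0.52444769 -0.09115768  0.11003241] [-3.14125377e+00 -2.35081212e-03  2.98357721e+00] 0.04767092700276439 [-1.52346223  0.58272473 -1.59869351]
```

View pics/z2.png

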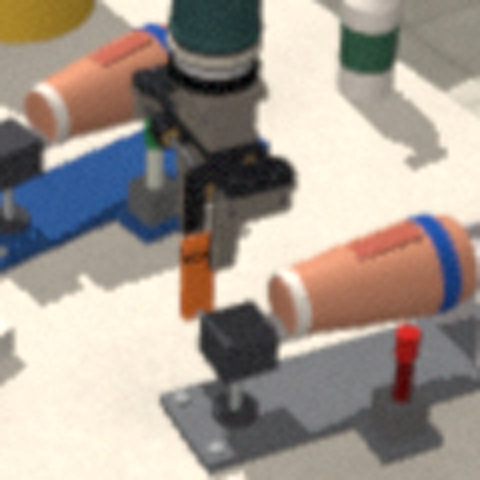

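The fingers straddle the tab at crop (197,260), with the near finger at (225,240) and clear of the coupler. Now I'll close them.

apply_moves(series="0 0 0 0 0 0 30;0 0 0 0 0 0 20;0 0 0 0 0 0 0;0 0 0 0 0 0 0;0 0 0 0 0 0 0;0 0 0 0 0 0 0;0 0 0 0 0 0 0;0 0 0 0 0 0 0;0 0 0 0 0 0 0;0 0 0 0 0 0 0")

```text
time: 4.42
eef_pos: [0.5263, -0.0876, 0.112]
tcp_rot: [3.137, 0.001, 2.986]
contact_force: [0.8, 7.3, 2.4]
width: 0.0119
```

apply_moves(series="0 0.6 0 0 0 0 0;0 0.6 0 0 0 0 0;0 0.6 0 0 0 0 0;0 0.6 0 0 0 0 0;0 0.6 0 0 0 0 0;0 0.4 0 0 0 0 0;0 0.2 0 0 0 0 0;0 0 0 0 0 0 0;0 0 0 0 0 0 0;0 0 0 0 0 0 0")

```text
time: 5.25
eef_pos: [0.531, -0.0577, 0.1118]
tcp_rot: [-3.139, 0.001, 2.982]
contact_force: [-0.9, -6.6, 2.9]
width: 0.0116
```

apply_moves(series="0 0.2 0 0 0 0 0;0 0.1 0 0 0 0 0;0 0 -0.5 0 0.02 0 0;-0.05 0 -0.47 0 0.02 0 0;-0.05 0 -0.47 0 0.02 0 0;-0.05 0 -0.47 0 0.02 0 0;-0.05 0 -0.47 0 0.02 0 0;-0.05 0 -0.47 0 0.02 0 0;0 0 0 0 0 0 0;0 0 0 0 0 0 0")

```text
time: 6.08
eef_pos: [0.5346, -0.0564, 0.1389]
tcp_rot: [-3.137, -0.121, 2.982]
contact_force: [-0.4, -8.7, -3.6]
width: 0.0116
```

It's lifting: z is up 27 mm with a load of about 4 N. Continuing the arc about the elbow.

apply_moves(series="-0.08 0 -0.85 0 0.036 0 0;-0.08 0 -0.85 0 0.036 0 0;-0.08 0 -0.85 0 0.036 0 0;-0.08 0 -0.85 0 0.036 0 0;-0.08 0 -0.85 0 0.036 0 0;-0.08 0 -0.85 0 0.036 0 0;-0.08 0 -0.85 0 0.036 0 0;-0.08 0 -0.85 0 0.036 0 0;0 0 0 0 0 0 0;0 0 0 0 0 0 0")

```text
time: 6.92
eef_pos: [0.5566, -0.06, 0.2028]
tcp_rot: [-3.135, -0.411, 2.98]
contact_force: [-2.5, -7.5, -2.4]
width: 0.0118
```

apply_moves(series="-0.04 0 -0.4 0 0.018 0 0;0 0 0 0 0 0 0;0 0 0 0 0 0 0;0 0 0 0 0 0 0;0 0 0 0 0 0 0;0 0 0 0 0 0 0;0 0 0 0 0 0 0;0 0 0 0 0 0 0;0 0 0 0 0 0 0;0 0 0 0 0 0 0")

```text
time: 7.75
eef_pos: [0.5584, -0.0603, 0.2064]
tcp_rot: [-3.135, -0.428, 2.98]
contact_force: [-2.6, -8.1, -3.5]
width: 0.0114
```

```bash
python3 - <<'E'
from h import *
s=observe();print(s)
for n in("side","top"):
    b=viewer.capture(n)[:,:,::-1]
    c=b[110:270,220:420]
    cv2.imwrite(f"pics/e_{n}.png",np.clip(cv2.resize(c,None,fx=3,fy=3,interpolation=cv2.INTER_CUBIC)*1.4,0,255).astype(np.uint8))
E
```

```text
{'time': 7.75, 'joints': array([-0.20476141,  0.60155214,  0.41595367,  1.47878101, -0.21057124,
        1.54124632,  1.65848346]), 'dq': array([-9.04327406e-04, -1.62651066e-03,  1.52950132e-03, -3.46419965e-04,
        8.76141349e-04, -5.93904222e-05,  1.20689578e-05]), 'effort': array([ -4.67784539, -57.55733728,   2.50494249, -24.69590306,
        -2.38404348,   1.89013727,  -0.06400133]), 'eef_pos': array([ 0.55839147, -0.0602764 ,  0.20640803]), 'tcp_rot': array([-3.13527784, -0.42807563,  2.97966737]), 'contact_force': array([-2.56630063, -8.07431946, -3.47848657]), 'moment': array([-1.74184864, -0.30357566,  0.77227266]), 'width': 0.011378019714026662}
```

View pics/e_side.png

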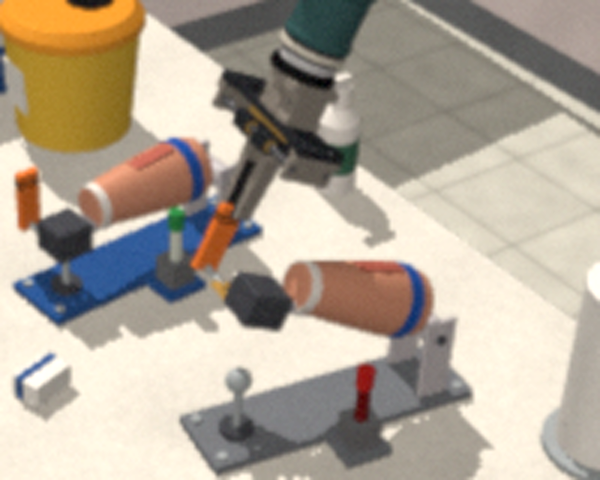

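The side view shows the bare ball at crop (238,380) and the grey-base forearm raised. The tab is held at (215,235). The left trainer, both tubes and the carton are where they were. The arm is still, so I'll hand in.

```bash
python3 -c "
from rig import manip,observe
print(manip.finish_job());s=observe();print(s['eef_pos'],s['contact_force'],s['width'])"
```

```text
the job is handed in; nothing more can be done
None
the job is handed in; nothing more can be done
```

The forearm with the red-capped tube (right trainer, grey base) is unlatched, lifted off its ball and held up by the gripper. I handed the job in at about 7.9 s; it reports no verdict.

I gripped the orange tab, pulled it out about 30 mm against the spring, and swung the forearm up about its elbow.

**Last checks:**
- **Height:** the tool had risen 94 mm and tilted 0.43 rad since the grip. That is about 0.4 rad at the elbow, so the wrist is up about 9 cm. This is worked out from the tool, as the forearm angle can't be read directly.
- **Hold:** the tab was still gripped at an 11.4 mm opening for its 12 mm thickness. The load was about 3.5 N downward and 8 N sideways, and joint speeds were under 0.002 rad/s.
- **Scene:** the last side picture shows the ball bare, the left forearm docked and latched, both tubes upright, and the swab box in place. I did not look at the tube rack, near spray bottle or supply tray in a last picture. The arm passed with its fingertips about 30 cm above the bench and then worked only at the right trainer.

No check failed. The only disagreement was a 3–4 mm sideways shift of the tool when the fingers closed on the tab, which is within the error of my tab position.

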